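Set the cooling block in the ratchet bench clamp

TASK

Set the cooling block in the ratchet bench clamp by pressing and pushing only, never gripping or lifting anything: press the release lever on the sliding jaw and, while it is down, push the jaw all the way back to the end stop. Then push the block along the table in between the jaws until its long side lies flat against the rail, and last push the sliding jaw up again until the block sits snugly between both jaws. Leave the timer, the vial and the small carton where they stand, and finish with the hand clear of everything.

Things in the scene. Friction and masses are not known exactly. Their poses are not given: they have to be found in the camera images.
- clamp: Fixed ratchet bench clamp. Origin: table top, foot of the rail's front face, in the plane of the fixed jaw's face. x points across the rail, away from the robot; y along it from fixed jaw to end stop; z up. Aluminium rail x 0 to 36, y -28 to 244 mm, 24 mm high (bolt lugs to x 60). Grey jaws reach forward over x -60 to 0 mm, 43 mm high; fixed jaw y -22 to 0. Bare table between the jaws
- sliding_jaw (a joint): Travel of the sliding jaw along clamp +y, m: 0 to 0.085 (fully back, at the end stop). Gap between the jaw faces = 0.055 + this. Always slides towards the fixed jaw (3 N friction, up to 4 N more from the clicking ratchet, 6 mm teeth); slides back only while the release is pressed (3 N). Stays where left. Arm 22 mm thick in y; carriage on the rail extends 72 mm back from the face, 39 mm high
- release (a joint): Release lever on the sliding jaw, rad: 0 at rest, 0.30 pressed to its stop; the jaw is free to go back from about 0.17 rad on. Springs back when let go (while the pawl rides on a tooth it may read up to 0.16)
- thumb_plate (a point): Middle of the top of the release's thumb plate: ribbed dark steel, 34 x 34 mm, on the sliding jaw above the rail, moving with it. At rest it slopes up 0.36 rad towards the fixed jaw: 55 mm above the table here, 61 mm at its high edge. Press straight down, 2 to 5 N, until the finger's underside is 48 to 49 mm above the table (free below 50). Pivot 21 mm further in +y, under the thumb rest
- thumb_rest (a point): Grey ribbed upright of the sliding jaw, 42 mm wide (clamp x -3 to 39 mm), 10 mm thick in y, top 85 mm above the table. This point: middle of its face towards the fixed jaw, 70 mm above the table, 36 mm in +y from the jaw's face. A finger pressing the thumb plate pushes the jaw back by this face; the far face, 10 mm further in +y and free above 55 mm, is for pushing the jaw up again
- block_centre (a point): Centre of the loose cooling block, a plain moulded block with a shut line: 75 mm (own x) by 105 mm (own y), 50 mm high, 0.18 to 0.35 kg, standing on the table in front of the clamp with its long side roughly along the rail; this point is 25 mm up. Set in the clamp it is at clamp x -37.5, y 52.5 mm and the jaw joint reads about 0.050
- timer_centre (a point): Centre of a round white clockwork timer, 68 mm wide, 46 mm high, loose, to the left of the work; leave it alone
- vial_centre (a point): Centre of a standing sample vial with a screw cap, 23 mm wide, 72 mm high, loose, to the left of the work; leave it alone
- carton_centre (a point): Centre of a small printed carton, 86 x 54 x 40 mm, loose, to the left of the work; leave it alone

How it is judged (in metres and radians):
On the way, in this order (a step that is already met when the one before it is completed fails the run):
1. the release lever is pressed far enough to free the jaw (value of joint release above 0.16 rad), for 0.1 s.
2. the sliding jaw is pushed back to the end stop (within 6 mm) (value of joint sliding_jaw above 0.079 m), for 0.1 s.
3. the block lies between the opened jaws, against the rail (within 6 mm) (x of block_centre in the frame of clamp between -0.044 and -0.031 m and y of block_centre in the frame of clamp between 0.045 and 0.095 m and value of joint sliding_jaw above 0.055 m), for 0.1 s.
At the end, for the whole second after the job is handed in: The block stands flat on the table, square to the clamp (0.06 rad), against the rail (within 6.5 mm) and between the jaws with no more than 4.5 mm of play in all; the release lever is let go (x of block_centre in the frame of clamp between -0.044 and -0.031 m and y of block_centre in the frame of clamp between 0.0485 and 0.058 m and value of joint sliding_jaw between 0.045 and 0.0545 m and angle between the y axis of block_centre and the y axis of clamp, either way round below 0.06 rad and angle between block_centre's own z axis and vertical below 0.05 rad and height (world z) of block_centre below 0.029 m and value of joint release below 0.2 rad); the robot touches nothing.
It fails at once if the block is lifted or tipped (height (world z) of block_centre above 0.034 m or angle between block_centre's own z axis and vertical above 0.25 rad).
It fails at once if the timer, the vial or the carton is moved (20 mm) or the vial tipped (distance of any of timer_centre, vial_centre, carton_centre from where it was at the start of the episode above 0.02 m or angle between vial_centre's own z axis and vertical above 0.3 rad).
It also fails if it takes over 64 s, if anything falls off the work surface, if the arm or the gripper's body presses on something with over 40 N, if the wrist force passes 120 N, or if a joint passes its speed limit or range.

ROBOT

A 6-joint arm with a two-finger parallel gripper is mounted at the origin on a cart in front of the work surface, level with it; the furniture and walls round the work are solid. World frame = base frame: x ahead of the robot, y to its left, z up, the work surface at z = 0. Lengths are in mm, angles in rad, forces in N, time in s.
With the tool pointing down it reaches from about 300 to 1000 mm from the base axis. Payload 5.1 kg.
Tool frame: the origin (TCP) lies between the finger pads; the fingertips stand 25 mm ahead of it and the grasp point (between the pads) lies 6 mm ahead of it; z points along the fingers, y is the direction in which the jaws open and shut (so a half turn about z gives the same grasp; the last joint's range is limited). The gripper opens to 95 mm and grips with 3 to 60 N. Pads are 20 mm wide; open, the fingers measure 119 mm over their backs; the gripper's body (75 mm by 180 mm) begins 59 mm behind the grasp point.
Start: joints at [-1.319, 0.124, 1.65, -0, 1.367, -0.083], TCP at [213.545, -613.908, 239.656] pointing down, gripper open.
Joint ranges: [-2.61, 2.61], [-1.02, 2.33], [0.03, 2.71], [-1.35, 4.49], [0.32, 2.68], [-2.91, 2.91]. Speed limits (rad/s): [2.57, 2.57, 3.14, 3.14, 3.14, 3.14].

INTERFACE

Orientations are given as a rotation vector (axis times angle).
In Python, from bench import env, kin, camera, get_calibration, order gives the robot as it stands. The module is installed in compiled form; this text tells all that it offers. Calls block until the motion is done:
- env.reach(position, orientation): joint-space move of the TCP to a pose.
- env.move_straight(position, rotation=None, v=150): straight line of the TCP; rotation=None keeps the orientation; v is the mean speed in mm/s.
- env.move_joints(angles): joint-space move.
- env.move_gripper(opening, newtons=None): finger opening in mm; newtons is the grip in N (None keeps the last); returns when the fingers have stopped.
- env.sleep(seconds).
- kin.inverse_kinematics(position, orientation): joint angles nearest the present ones, or None.
- env.get_obs(): the state.
- camera(name): name is "side" or "top" or "wrist"; returns the picture (400x640x3 uint8, red, green, blue); there is no depth.
- get_calibration(name): a dict with "vfov" (degrees; the focal length in pixels is half the picture's height over the tangent of half this angle, whatever the lens; pixels are square), "cx", "cy" (the principal point, pixels), "k1" (the pictures are not rectified: a ray, as slopes to the right and down, at radius r is drawn at 1 + k1 r^2 times it, then the intrinsics apply), "extrinsics" (4x4, takes a point from camera to world coordinates); the wrist camera has in their place "T_tool_cam" (4x4, takes a point from camera to tool coordinates, whose origin is the TCP and whose axes are the flange's). Camera axes: x right, y up, looking along -z (the intrinsics and any distortion apply to the point x, -y, -z); pixel columns grow to the right and rows downward; lengths in mm; the calibration is good to about 2 mm. A picture is of the moment at which its call begins: read the wrist's pose just before it. get_calibration takes no time and is no camera call.
A pose or a line that the arm cannot do raises env.PlanningError and nothing moves.
- order.finish_job(): hands the job in, once; it reports no verdict.
The state is a dict: "time": time; "q": joint angles; "joint_velocities": joint speeds; "effort": joint torques, N m; "tcp_pos": TCP position; "tcp_rot": TCP orientation; "ft_force": force on the tool from outside, world axes, zero at the start; "ft_torque": the same for the moment, N m; "grip_width": finger opening in mm.
Only numpy, scipy, OpenCV 4.12 (cv2) and the standard library are available. Lean on these libraries where they do the work, as an engineer would, in place of code of your own. Each camera call takes 0.05 s, during which the arm holds its last target.

## Working session

There is one attempt and no reset: what is moved stays moved. The work goes in short steps, each a Python script; the robot and the scene stay as the last script left them, time stands still between calls to the robot, and variables do not carry over. Pictures are saved under pics/ and viewed, and the job is handed in when it is done.

```bash
mkdir -p pics; python3 - <<'E'
from bench import env,camera,get_calibration
import cv2
o=env.get_obs();print(o)
for n in("side","top","wrist"):
    cv2.imwrite(f"pics/{n}0.png",camera(n)[:,:,::-1]); print(n,get_calibration(n))
E
```

```text
{'time': 0.0, 'q': array([-1.31861775e+00,  1.24494268e-01,  1.65168314e+00,  1.68371863e-05,
        1.36745583e+00, -8.25937049e-02]), 'joint_velocities': array([-0.00062019, -0.00124645, -0.00153003, -0.00039446,  0.0004865 ,
        0.00046258]), 'effort': array([-3.35434095e-03, -4.17607892e+01, -3.59934282e+01,  7.73212616e-02,
        4.93574340e-02, -1.78830073e-04]), 'tcp_pos': array([ 213.39413293, -613.35306885,  238.38858812]), 'tcp_rot': array([-3.09567923e+00, -5.23062637e-01,  2.45499524e-04]), 'ft_force': array([-0.17133918,  0.43063716, -0.01351726]), 'ft_torque': array([ 0.00978977,  0.01080716, -0.04303685]), 'grip_width': 95.32154806969149}
side {'vfov': 57.85502731251698, 'cx': 319.8046399901625, 'cy': 195.6434152055808, 'k1': 0.009473109746727009, 'extrinsics': array([[-9.97478498e-01, -4.26022549e-02,  5.67599755e-02,
         5.20728353e+02],
       [ 7.01679290e-02, -4.72162839e-01,  8.78714240e-01,
         1.04322229e+03],
       [-1.06352569e-02,  8.80481290e-01,  4.73961591e-01,
         5.05783576e+02],
       [ 0.00000000e+00,  0.00000000e+00,  0.000000
[... 273 characters left out ...]
63965898e-03, -2.12368789e-02,
         2.73886488e+02],
       [-2.12734987e-02,  1.26662793e-01,  9.91717689e-01,
         1.21145032e+03],
       [ 0.00000000e+00,  0.00000000e+00,  0.00000000e+00,
         1.00000000e+00]])}
wrist {'vfov': 71.61520237247043, 'cx': 315.62084868969384, 'cy': 193.63558557231167, 'k1': -0.0029322773610278023, 'T_tool_cam': array([[ 1.50444684e-05,  9.62159778e-01,  2.72485891e-01,
         7.50804050e+01],
       [ 9.99999901e-01, -1.35454489e-04,  4.23083901e-04,
        -2.30498548e-01],
       [ 4.43983750e-04,  2.72485858e-01, -9.62159685e-01,
        -1.44907028e+02],
       [ 0.00000000e+00,  0.00000000e+00,  0.00000000e+00,
         1.00000000e+00]])}
```

View pics/side0.png

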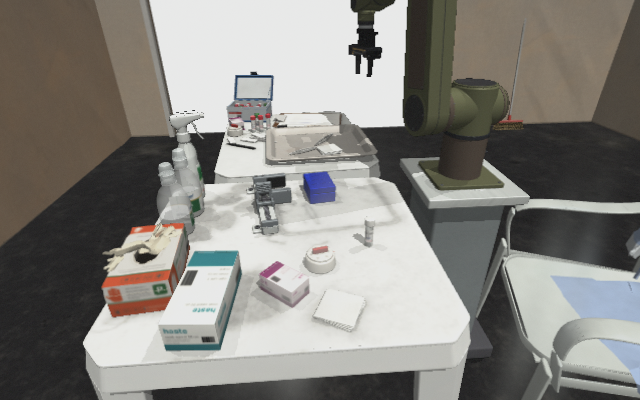

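View pics/top0.png

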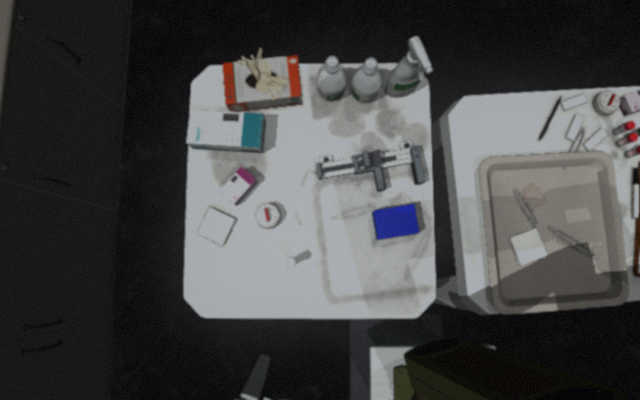

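The top view shows the clamp at px (318–427, 143–190), with the fixed jaw on the right and the end stop on the left. The blue block is at (397, 221), and the timer, vial and carton stand to the left. I'll zoom in next.

```bash
cat > h.py <<'E'
import numpy as np, cv2
from bench import env,kin,camera,get_calibration,order
def ray(name,px,T=None):
    c=get_calibration(name); f=200/np.tan(np.radians(c['vfov']/2))
    d=np.array([(px[0]-c['cx'])/f,(px[1]-c['cy'])/f]); s=d.copy()
    for _ in range(20): s=d/(1+c['k1']*(s@s))
    E=c['extrinsics'] if T is None else T
    return E[:3,3], E[:3,:3]@np.array([s[0],-s[1],-1.])
def onplane(name,px,z,T=None):
    o,d=ray(name,px,T); return o+d*(z-o[2])/d[2]
def project(name,p,T=None):
    c=get_calibration(name); f=200/np.tan(np.radians(c['vfov']/2))
    E=c['extrinsics'] if T is None else T
    q=E[:3,:3].T@(np.asarray(p,float)-E[:3,3]); s=np.array([q[0],-q[1]])/-q[2]
    s=s*(1+c['k1']*(s@s)); return s*f+[c['cx'],c['cy']]
def wristT():
    from scipy.spatial.transform import Rotation as R
    o=env.get_obs(); T=np.eye(4);T[:3,:3]=R.from_rotvec(o['tcp_rot']).as_matrix();T[:3,3]=o['tcp_pos']
    return T@get_calibration('wrist')['T_tool_cam']
def zoom(im,x0,y0,w,h,k,fn):
    cv2.imwrite(fn,cv2.resize(im[y0:y0+h,x0:x0+w,::-1],None,fx=k,fy=k,interpolation=cv2.INTER_CUBIC))
E
python3 - <<'E'
from h import *
im=cv2.imread('pics/top0.png')[:,:,::-1]
zoom(im,305,130,133,115,6,'pics/top0z.png')
hsv=cv2.cvtColor(im.copy(),cv2.COLOR_RGB2HSV)
m=cv2.inRange(hsv,(110,120,60),(130,255,255))
c=max(cv2.findContours(m,0,2)[0],key=cv2.contourArea); r=cv2.minAreaRect(c);print(r)
P=np.array([onplane('top',p,50)[:2] for p in cv2.boxPoints(r)]);print(P.round(1),P.mean(0),[np.linalg.norm(P[i]-P[i-1]) for i in range(4)])
for n,p in dict(timer=(268,215),vial=(295,260),carton=(238,185)).items(): print(n,onplane('top',p,40)[:2])
for p in [(318,180),(424,143),(427,184)]: print(onplane('top',p,40)[:2])
E
```

```text
((395.5540466308594, 221.32431030273438), (29.427419662475586, 42.414939880371094), 80.53767395019531)
[[490.  154.3]
 [507.3  49.7]
 [434.9  39.5]
 [417.9 143.3]] [462.5062107   96.69843179] [np.float64(72.93443141012764), np.float64(106.03090650120862), np.float64(73.12031510117791), np.float64(105.24615383884084)]
timer [479.56206652 415.00089244]
vial [367.18258097 346.33456833]
carton [556.27770125 492.67470778]
[568.50068673 289.23614808]
[664.18089756  17.84139825]
[557.75857228  13.60240209]
```

View pics/top0z.png

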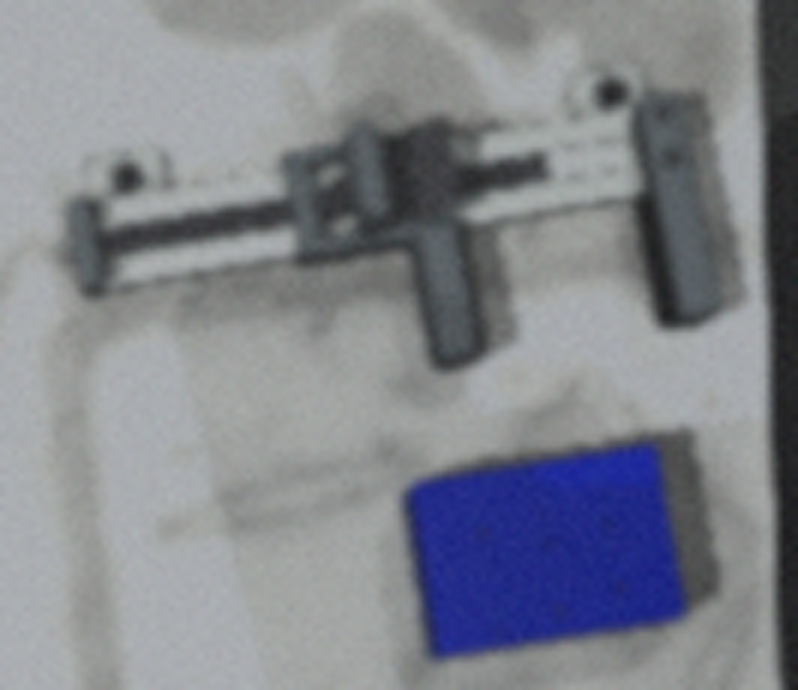

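The block is about 0.16 rad off the world y axis and overlaps the fixed jaw in y. I'll close the gripper and take a wrist close-up over the clamp.

```bash
cat >> h.py <<'E'
from scipy.spatial.transform import Rotation as R
def rv(yaw):  # tool down, tool x at angle yaw
    c,s=np.cos(yaw),np.sin(yaw)
    return R.from_matrix(np.array([[c,s,0],[s,-c,0],[0,0,-1.]])).as_rotvec()
E
python3 - <<'E'
from h import *
yaw=np.pi+0.14
p=[520,120,330]
print(kin.inverse_kinematics(p,rv(yaw)))
env.reach(p,rv(yaw)); env.move_gripper(0,20)
T=wristT(); im=camera('wrist'); np.save('w1T.npy',T); cv2.imwrite('pics/w1.png',im[:,:,::-1])
o=env.get_obs();print(o['time'],o['tcp_pos'],o['grip_width'],o['q'],o['ft_force'])
E
```

```text
[ 0.12619197 -0.17649843  1.7947002   0.          1.52339088 -1.58460436]
4.5333 [519.9976056  120.00247485 330.02228329] 0.8210139470350472 [ 1.26183963e-01 -1.76504983e-01  1.79466940e+00  2.62568576e-05
  1.52343662e+00 -1.58459495e+00] [ 0.05007101  0.62417172 -0.09339018]
```

View pics/w1.png

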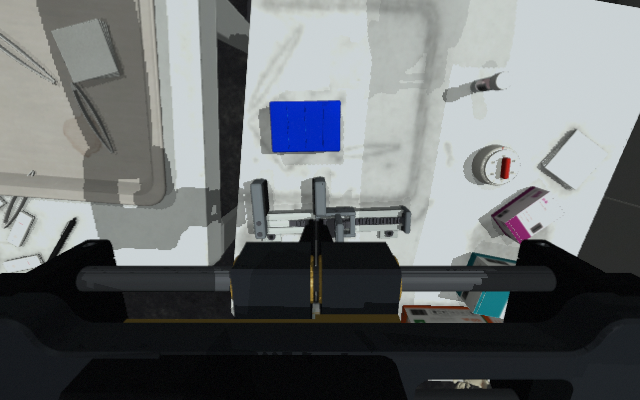

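```bash
python3 - <<'E'
from h import *
im=cv2.imread('pics/w1.png')[:,:,::-1]
zoom(im,235,165,190,80,4,'pics/w1z.png')
E
```

```text
(no output)
```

View pics/w1z.png

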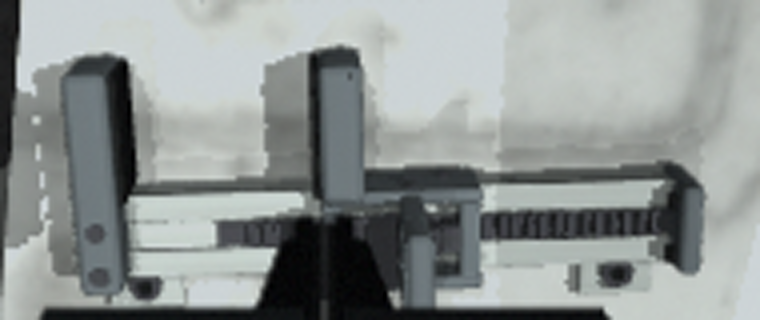

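```bash
python3 - <<'E'
from h import *
yaw=np.pi+0.14
env.move_straight([640,135,330],rv(yaw),v=200)
T=wristT(); im=camera('wrist'); np.save('w2T.npy',T); cv2.imwrite('pics/w2.png',im[:,:,::-1])
o=env.get_obs();print(o['time'],o['tcp_pos'],o['ft_force'])
zoom(im,200,80,240,165,3.3,'pics/w2z.png')
E
```

```text
5.3417 [639.33554133 134.96056885 330.12748747] [0.48241599 0.31359553 0.1271996 ]
```

View pics/w2z.png

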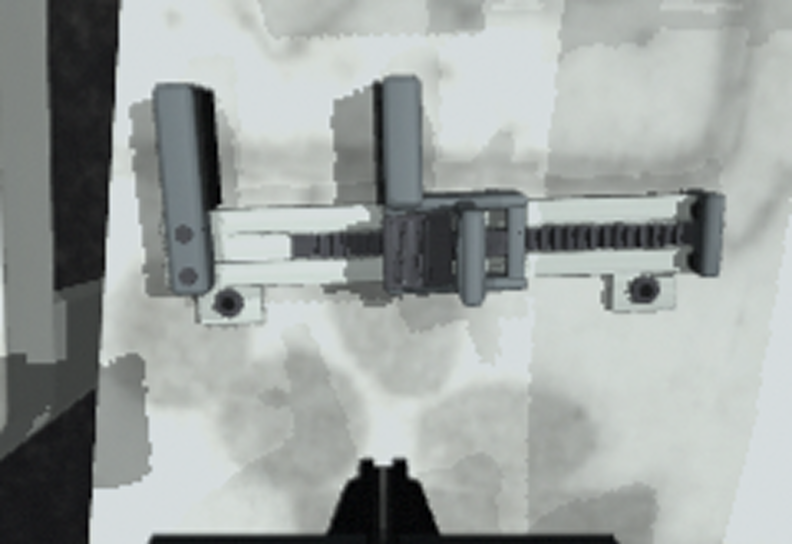

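```bash
python3 - <<'E'
from h import *
T=np.load('w2T.npy')
def w(x,y,z): return onplane('wrist',(200+x/3.3,80+y/3.3),z,T)[:2]
F={'fixR_front':(190,88,43),'fixR_rear':(211,290,43),'fixL_front':(156,88,43),'fixL_rear':(172,290,43),
'slL_front':(385,80,43),'slL_rear':(387,203,43),'slR_front':(420,80,43),'slR_rear':(421,203,43),
'railF_l':(215,210,24),'railF_m':(380,206,24),'railF_r':(690,197,24),'railR_l':(300,288,24),'railR_r':(600,276,24),
'rest_fl':(460,206,85),'rest_rl':(462,303,85),'rest_fr':(483,206,85),'rest_rr':(484,303,85),
'plateL_f':(385,210,61),'plateL_r':(387,290,61)}
W={k:w(*v) for k,v in F.items()}
for k,v in W.items(): print(k,v.round(1))
rd=W['railF_r']-W['railF_l']; print('rail dir th',np.arctan2(-rd[0],rd[1]))
rr=W['railR_r']-W['railR_l']; print('rail rear',np.arctan2(-rr[0],rr[1]))
fx=W['fixR_rear']-W['fixR_front']; print('fix x dir',np.arctan2(fx[1],fx[0]))
sx=W['slL_rear']-W['slL_front']; print('sl x dir',np.arctan2(sx[1],sx[0]))
th=np.mean([np.arctan2(-rd[0],rd[1]),np.arctan2(fx[1],fx[0]),np.arctan2(sx[1],sx[0])])
ex=np.array([np.cos(th),np.sin(th)]);ey=np.array([-np.sin(th),np.cos(th)])
O0=W['fixR_front']*0
for k,v in W.items(): print(k,(v@ex).round(1),(v@ey).round(1))
print(th)
E
```

```text
fixR_front [561.5  36.9]
fixR_rear [652.1  54.5]
fixL_front [563.6  21.7]
fixL_rear [654.7  36.1]
slL_front [545.8 123.4]
slL_rear [599.7 132. ]
slR_front [543.6 139. ]
slR_rear [597.5 147.7]
railF_l [616.4  49.9]
railF_m [603.3 129.2]
railF_r [578.  277.7]
railR_l [648.8  95.3]
railR_r [622.  242.2]
rest_fl [593.  161.8]
rest_rl [633.8 169.4]
rest_fr [591.6 171.4]
rest_rr [632.5 178.9]
plateL_f [601.3 131.2]
plateL_r [637.1 137.2]
rail dir th 0.1671177564100143
rail rear 0.1804336096403385
fix x dir 0.19232277395978858
sl x dir 0.15813345605269002
fixR_front 559.5 -60.0
fixR_rear 651.7 -58.2
fixL_front 559.0 -75.4
fixL_rear 651.1 -76.8
slL_front 558.9 27.9
slL_rear 613.5 27.1
slR_front 559.4 43.6
slR_rear 614.0 42.9
railF_l 615.8 -56.7
railF_m 616.5 23.7
railF_r 617.1 174.3
railR_l 655.6 -17.5
railR_r 654.4 131.9
rest_fl 612.0 57.6
rest_rl 653.5 58.1
rest_fr 612.3 67.3
rest_rr 653.8 67.6
plateL_f 614.9 26.1
plateL_r 651.2 25.8
0.17252466214083095
```

The wrist view is clear: sliding arm at zoom (384–420, 77–205), thumb rest at (460–483, 206–303). That gives a clamp yaw of about 0.1725 rad, jaw travel of about 22 mm and the rest face at local y of about 58. Next I'll press the release.

```bash
cat >> h.py <<'E'
TH=0.1725
EX=np.array([np.cos(TH),np.sin(TH)]);EY=np.array([-np.sin(TH),np.cos(TH)])
O=616*EX-55*EY
RV=rv(np.pi+TH)
def C(x,y,z): # clamp mm, fingertip height -> TCP
    return np.r_[O+x*EX+y*EY,z+25]
def st():
    o=env.get_obs(); d=o['tcp_pos'][:2]-O; f=o['ft_force']
    print('t%.1f'%o['time'],'clamp',(d@EX).round(1),(d@EY).round(1),'tip',(o['tcp_pos'][2]-25).round(2),'F',(f[:2]@EX).round(1),(f[:2]@EY).round(1),f[2].round(1)); return f[:2]@EX,f[:2]@EY,f[2]
E
python3 - <<'E'
from h import *
env.move_straight(C(18,98,120),RV,v=250)
env.move_straight(C(18,98,66),v=120); f0=st()
for z in (60,57,54,52,50.5,49.5,48.8):
    env.move_straight(C(18,98,z),v=30); f=st()
    if f[2]-f0[2]>12: break
im=camera('wrist'); cv2.imwrite('pics/w3.png',im[:,:,::-1])
zoom(camera('side'),200,130,160,120,5,'pics/s3.png')
E
```

```text
t6.8 clamp 18.5 98.0 tip 66.63 F -0.6 -0.9 -0.1
t7.2 clamp 18.1 98.0 tip 60.15 F -0.3 -0.4 0.3
t7.4 clamp 17.8 98.0 tip 56.72 F 0.9 0.1 0.1
t7.7 clamp 18.4 98.1 tip 54.35 F 0.3 1.8 0.8
t7.9 clamp 18.6 97.7 tip 52.65 F 0.8 -1.6 3.8
t8.2 clamp 18.7 97.5 tip 51.25 F 0.3 -2.0 5.6
t8.4 clamp 18.7 97.4 tip 50.41 F 0.5 -2.7 5.3
t8.7 clamp 18.7 97.3 tip 49.79 F 0.4 -2.2 5.4
```

View pics/w3.png

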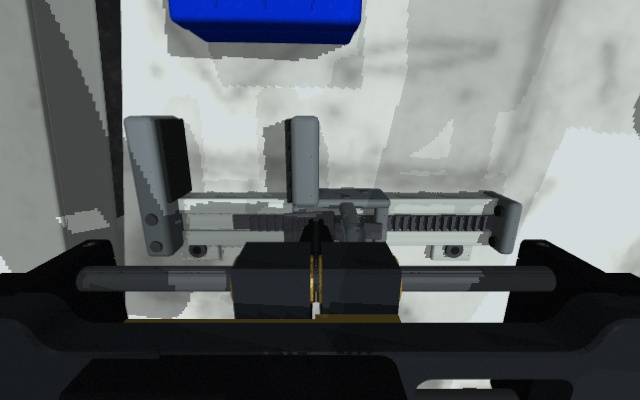

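View pics/s3.png

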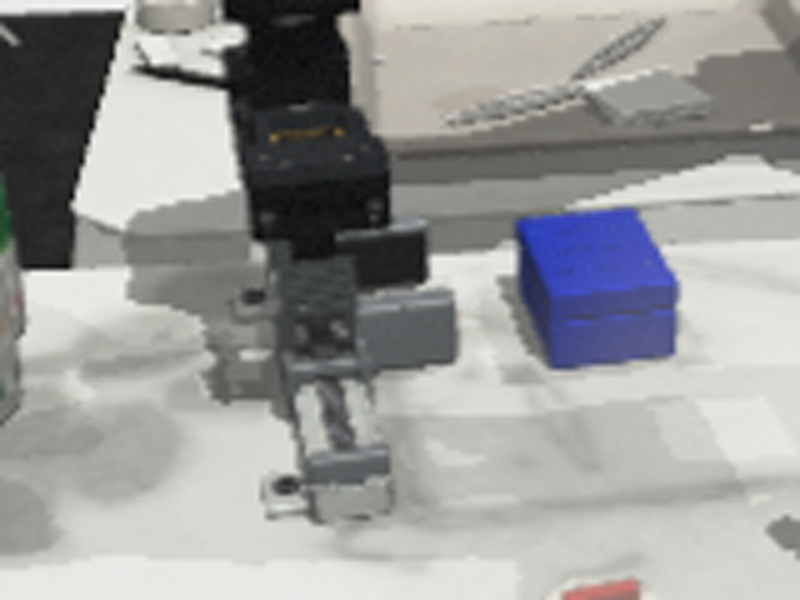

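The finger is on the plate at about 5 N, with the tip at 49.8. I'll go a little lower, then push back in steps.

```bash
python3 - <<'E'
from h import *
zc=47.9
env.move_straight(C(18,98,zc),v=20); st()
for y in (101,104,108,114,122,130,138,146,152,156,160,163,165,167):
    env.move_straight(C(18,y,zc),v=50); f=st()
    if f[1]<-14 or f[2]>22: break
zoom(camera('top'),305,130,133,115,6,'pics/t4.png')
cv2.imwrite('pics/w4.png',camera('wrist')[:,:,::-1])
E
```

```text
t9.0 clamp 18.7 97.3 tip 48.92 F 0.2 -2.5 6.3
t9.3 clamp 18.7 100.6 tip 48.91 F -0.0 -2.9 5.8
t9.5 clamp 18.7 103.6 tip 48.9 F -0.5 -1.8 5.9
t9.8 clamp 18.7 107.7 tip 48.87 F -0.5 -1.3 5.6
t10.1 clamp 18.7 113.9 tip 48.82 F -0.1 -1.3 5.9
t10.4 clamp 18.6 122.1 tip 48.76 F 0.9 -0.4 5.1
t10.7 clamp 18.6 130.1 tip 48.8 F 0.7 -0.7 4.9
t11.0 clamp 18.7 138.1 tip 48.79 F 0.1 -0.5 5.0
t11.3 clamp 18.7 146.1 tip 48.8 F 0.4 -1.3 5.3
t11.6 clamp 18.7 152.0 tip 48.81 F 0.5 -1.2 5.4
t11.8 clamp 18.6 155.9 tip 48.79 F 0.6 -1.4 5.0
t12.1 clamp 18.7 159.6 tip 49.01 F -0.3 -2.5 6.6
t12.3 clamp 18.8 162.2 tip 49.32 F -0.3 -3.8 7.1
t12.6 clamp 18.9 164.0 tip 49.59 F -0.3 -4.7 7.8
t12.8 clamp 18.9 164.4 tip 49.56 F -1.4 -8.8 8.7
```

View pics/w4.png

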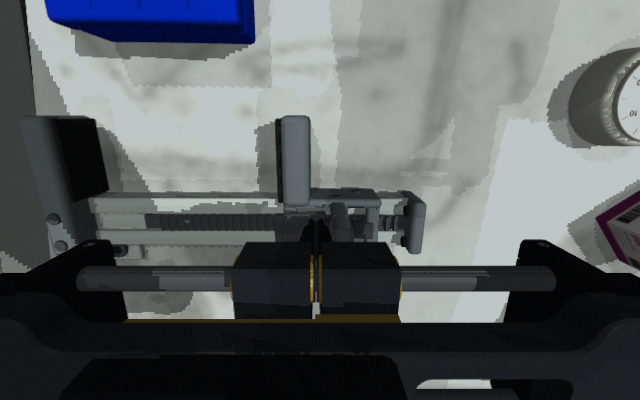

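```bash
python3 - <<'E'
from h import *
T=wristT(); im=camera('wrist'); st()
def cl(px,z):
    d=onplane('wrist',px,z,T)[:2]-O; return (d@EX).round(1),(d@EY).round(1)
zoom(im,200,90,250,170,3.2,'pics/w5z.png')
for n,px,z in [('armL',(282,118),43),('armR',(309,118),43),('fixR',(65,118),43),('stopL',(405,195),35),('stopR',(425,195),35),('carrEnd',(380,190),39)]: print(n,cl(px,z))
E
```

```text
t13.0 clamp 18.9 164.4 tip 49.52 F -1.1 -8.8 8.7
armL (np.float64(-57.9), np.float64(143.7))
armR (np.float64(-57.9), np.float64(160.2))
fixR (np.float64(-58.0), np.float64(9.6))
stopL (np.float64(-6.5), np.float64(226.1))
stopR (np.float64(-6.5), np.float64(239.9))
carrEnd (np.float64(-11.1), np.float64(207.6))
```

View pics/w5z.png

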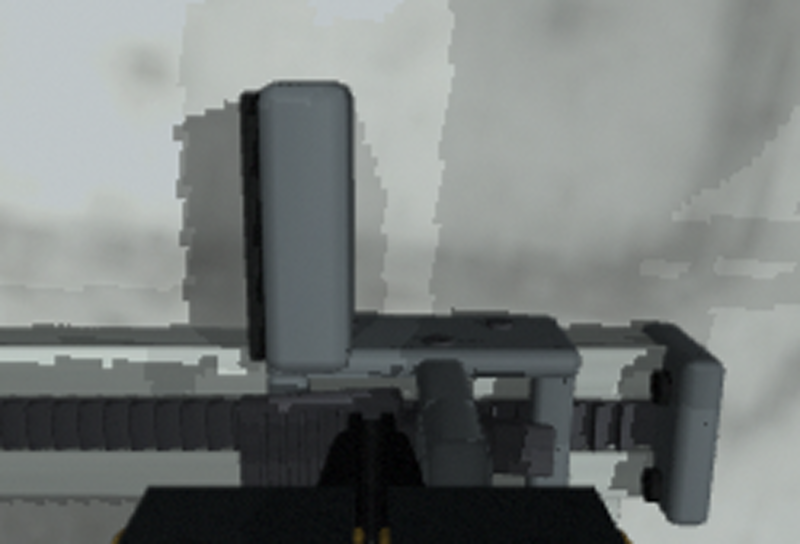

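```bash
python3 - <<'E'
from h import *
zc=47.9
for y in (169,171): 
    env.move_straight(C(18,y,zc),v=50); f=st()
# back off and up
env.move_straight(C(18,163,47.9),v=60); st()
env.move_straight(C(18,161.5,60),v=60)
env.move_straight(C(18,161.5,130),v=250)
env.move_straight(C(20,110,305),v=350)
T=wristT(); im=camera('wrist'); np.save('w6T.npy',T);cv2.imwrite('pics/w6.png',im[:,:,::-1])
st()
E
```

```text
t13.2 clamp 18.9 164.6 tip 49.53 F -1.5 -16.7 9.2
t13.5 clamp 18.9 164.7 tip 49.53 F -2.1 -21.3 10.4
t13.7 clamp 18.8 161.9 tip 49.1 F -0.0 -4.6 8.2
t15.2 clamp 18.9 110.1 tip 301.59 F -0.1 0.3 -1.0
```

View pics/w6.png

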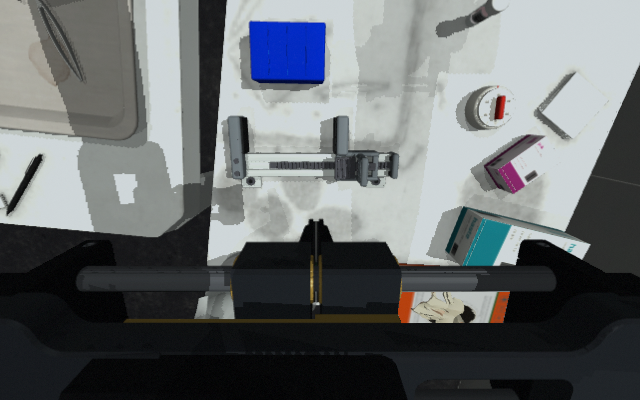

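The jaw met a hard stop: -21 N with no further movement. Next I measure the block in the clamp frame.

```bash
cat >> h.py <<'E'
def block(im,name,T=None):
    hsv=cv2.cvtColor(np.ascontiguousarray(im),cv2.COLOR_RGB2HSV)
    m=cv2.inRange(hsv,(110,120,170 if name=='wrist' else 60),(130,255,255))
    c=max(cv2.findContours(m,0,2)[0],key=cv2.contourArea)
    P=np.array([onplane(name,p[0].astype(float),50,T)[:2] for p in c],np.float32)
    P=np.c_[(P-O)@EX,(P-O)@EY].astype(np.float32)
    r=cv2.minAreaRect(P); B=cv2.boxPoints(r); 
    e=[B[1]-B[0],B[2]-B[1]]; l=max(e,key=np.linalg.norm); l=l*np.sign(l[1])
    print(name,'centre',np.round(r[0],1),'size',np.round(r[1],1),'ang',np.arctan2(-l[0],l[1]).round(3)); print(B.round(1).tolist())
E
python3 - <<'E'
from h import *
block(cv2.imread('pics/w6.png')[:,:,::-1],'wrist',np.load('w6T.npy'))
block(cv2.imread('pics/top0.png')[:,:,::-1],'top')
block(cv2.imread('pics/w2.png')[:,:,::-1],'wrist',np.load('w2T.npy'))
block(cv2.imread('pics/w1.png')[:,:,::-1],'wrist',np.load('w1T.npy'))
T=np.load('w6T.npy')
for px in [(336,120),(349,120),(243,120),(362,160)]:
    d=onplane('wrist',px,43,T)[:2]-O; print(d@EX,d@EY)
E
```

```text
wrist centre [-146.1   70.9] size [101.7  71.5] ang -0.019
[[-182.8000030517578, 20.799999237060547], [-111.30000305175781, 19.399999618530273], [-109.4000015258789, 121.0999984741211], [-180.89999389648438, 122.4000015258789]]
top centre [-143.4   71. ] size [105.6  73.2] ang -0.018
[[-181.0, 18.899999618530273], [-107.80000305175781, 17.5], [-105.9000015258789, 123.0999984741211], [-179.10000610351562, 124.4000015258789]]
wrist centre [-146.    70.8] size [102.1  71. ] ang -0.008
[[-181.89999389648438, 20.0], [-110.9000015258789, 19.399999618530273], [-110.0, 121.5999984741211], [-181.10000610351562, 122.19999694824219]]
wrist centre [-146.7   70.7] size [101.   72.2] ang -0.017
[[-183.60000610351562, 20.799999237060547], [-111.4000015258789, 19.5], [-109.69999694824219, 120.5999984741211], [-181.89999389648438, 121.80000305175781]]
-53.011813478267946 140.66151130370326
-53.00734906257693 160.16863235114315
-53.08395993333113 1.1314452344501786
7.284069023933615 182.36260675690158
```

The block is at clamp (-146, 71), about -0.015 rad off square, so it already lines up with the 140 mm gap. I'll push it straight in with both fingertips spread.

```bash
python3 - <<'E'
from h import *
env.move_straight(C(-222,68,120),v=400)
env.move_gripper(66,20)
env.move_straight(C(-222,68,15),v=200); st()
env.move_straight(C(-200,68,15),v=100); f0=st()
for x in (-190,-170,-150,-130,-115,-105,-98,-93,-90,-88,-86,-84,-82,-80):
    env.move_straight(C(x,68,15),v=60); f=st()
    if f[0]-f0[0]<-8: break
im=camera('top'); block(im,'top'); zoom(im,305,130,133,115,6,'pics/t7.png')
E
```

```text
t18.0 clamp -221.4 67.9 tip 15.65 F -0.1 -0.5 1.0
t18.4 clamp -198.9 67.9 tip 16.27 F -0.0 1.1 -0.6
t18.7 clamp -189.8 68.0 tip 15.08 F -0.1 0.7 -0.1
t19.2 clamp -169.5 68.0 tip 15.01 F 0.3 0.3 0.6
t19.7 clamp -149.5 68.0 tip 15.07 F -0.6 -1.2 -0.4
t20.1 clamp -129.5 68.0 tip 15.07 F 0.0 -0.5 0.0
t20.5 clamp -114.4 68.0 tip 15.14 F -0.2 -0.2 0.6
t20.9 clamp -104.4 68.0 tip 15.13 F -0.1 -0.1 -0.2
t21.1 clamp -97.5 68.0 tip 15.12 F -0.8 -0.1 0.3
t21.4 clamp -92.6 68.0 tip 15.07 F 0.3 0.0 0.1
t21.6 clamp -89.7 68.0 tip 15.06 F -0.3 0.3 -0.3
t21.9 clamp -87.9 68.0 tip 14.97 F -0.2 -0.0 0.4
t22.1 clamp -85.8 68.0 tip 15.0 F -0.7 -0.5 0.4
t22.4 clamp -84.7 68.1 tip 14.84 F -5.0 -1.0 3.5
t22.6 clamp -84.7 68.0 tip 14.76 F -12.4 -0.6 9.9
top centre [-20.3 107. ] size [35.2 43.7] ang 1.385
[[-45.0, 93.69999694824219], [-2.0, 85.5999984741211], [4.5, 120.19999694824219], [-38.5, 128.3000030517578]]
```

View pics/t7.png

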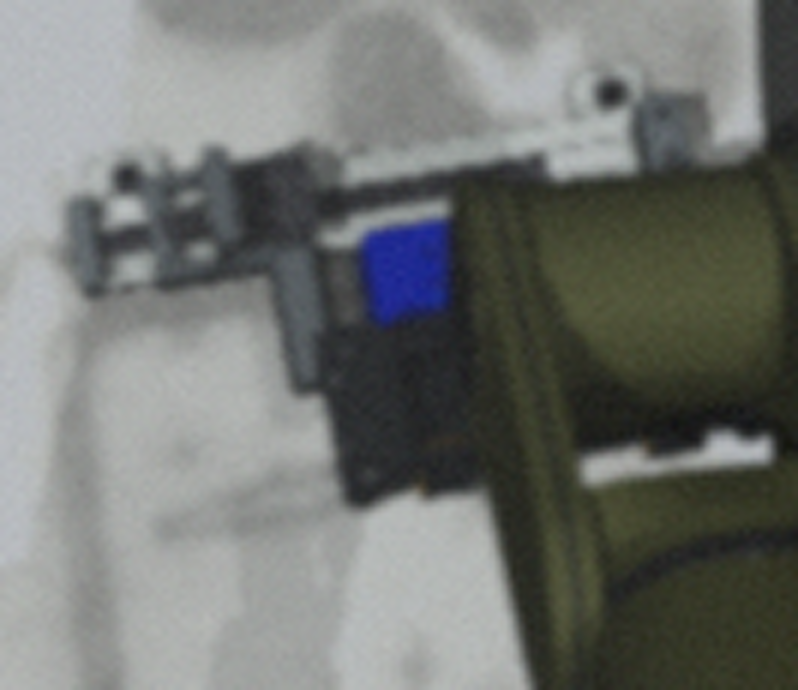

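The block reached the rail: fingers stopped at -84.7 with 12 N. Now I back off, close the fingers and push the jaw up from behind the thumb rest.

```bash
python3 - <<'E'
from h import *
env.move_straight(C(-105,68,15),v=120)
env.move_straight(C(-130,68,130),v=300)
env.move_gripper(0,20)
env.move_straight(C(18,150,200),v=350)
T=wristT(); im=camera('wrist'); block(im,'wrist',T); cv2.imwrite('pics/w8.png',im[:,:,::-1])
im=camera('top'); block(im,'top'); st(); zoom(im,305,130,133,115,6,'pics/t8.png')
E
```

```text
wrist centre [-37.9  70.3] size [ 71.1 102.4] ang 0.0
[[-73.4000015258789, 121.5], [-73.4000015258789, 19.100000381469727], [-2.299999952316284, 19.100000381469727], [-2.299999952316284, 121.5]]Traceback (most recent call last):
  File "<stdin>", line 7, in <module>
  File "h.py", line 38, in block
    c=max(cv2.findContours(m,0,2)[0],key=cv2.contourArea)
ValueError: max() iterable argument is empty
```

View pics/w8.png

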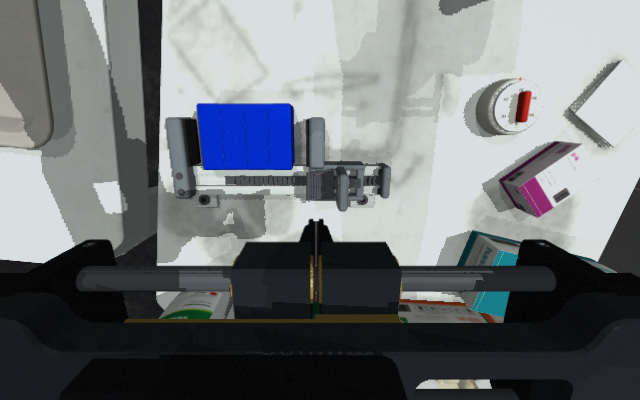

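```bash
python3 - <<'E'
from h import *
def cl(n,px,z,T=None):
    d=onplane(n,px,z,T)[:2]-O; return (d@EX).round(1),(d@EY).round(1)
for z in (0,80,150): print(cl('top',(265,151),z),cl('top',(300,100),z),cl('top',(335,100),z))
T=wristT()
print(cl('wrist',(350,180),85,T),cl('wrist',(337,180),85,T),cl('wrist',(380,180),43,T))
env.move_straight(C(18,204,125),v=200)
env.move_straight(C(18,204,62),v=120); f0=st()
im=camera('wrist'); cv2.imwrite('pics/w9.png',im[:,:,::-1])
E
```

```text
(np.float64(102.3), np.float64(366.6)) (np.float64(224.6), np.float64(251.8)) (np.float64(207.9), np.float64(159.2))
(np.float64(81.3), np.float64(359.7)) (np.float64(195.6), np.float64(252.5)) (np.float64(179.9), np.float64(166.1))
(np.float64(63.0), np.float64(353.8)) (np.float64(170.1), np.float64(253.2)) (np.float64(155.5), np.float64(172.1))
(np.float64(2.7), np.float64(185.4)) (np.float64(2.7), np.float64(171.8)) (np.float64(12.3), np.float64(226.8))
t26.8 clamp 18.5 203.9 tip 62.66 F 0.1 -0.0 1.3
```

View pics/w9.png

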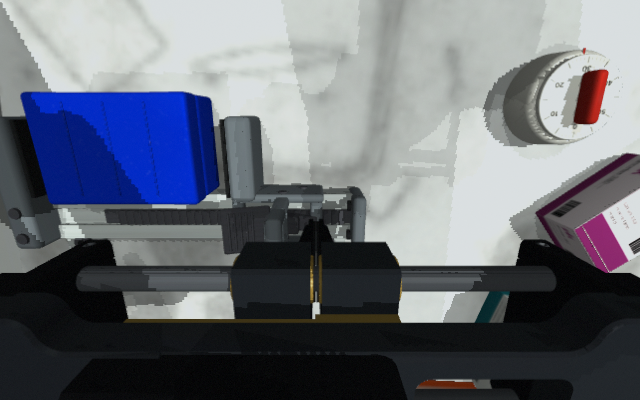

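The finger is behind the rest with a clear gap, and the block is square against the rail. Pushing the jaw up now.

```bash
python3 - <<'E'
from h import *
f0=st()
y=200
while y>134:
    env.move_straight(C(18,y,62),v=60); f=st()
    if f[1]-f0[1]>16: break
    y-= 6 if y>150 else 2
T=wristT(); im=camera('wrist'); cv2.imwrite('pics/w10.png',im[:,:,::-1]); block(im,'wrist',T)
E
```

```text
t26.8 clamp 18.9 204.0 tip 63.24 F 1.1 -0.3 0.7
t27.1 clamp 18.5 199.8 tip 62.91 F -0.3 0.4 0.7
t27.3 clamp 18.0 193.6 tip 62.11 F -0.3 0.4 0.5
t27.6 clamp 18.0 188.2 tip 62.09 F 0.1 2.3 0.2
t27.8 clamp 18.0 182.3 tip 62.06 F -0.1 4.4 1.2
t28.1 clamp 18.0 176.2 tip 62.09 F -0.5 3.2 0.3
t28.3 clamp 18.0 170.2 tip 62.05 F -0.6 5.4 1.3
t28.6 clamp 18.0 164.1 tip 62.05 F -1.2 3.7 0.5
t28.8 clamp 18.0 158.0 tip 62.05 F -1.2 4.2 1.1
t29.1 clamp 18.0 157.0 tip 62.19 F -0.4 21.0 -0.2
wrist centre [-37.8  51.6] size [102.2  72. ] ang -0.001
[[-73.9000015258789, 0.5], [-1.899999976158142, 0.4000000059604645], [-1.7999999523162842, 102.5999984741211], [-73.69999694824219, 102.69999694824219]]
```

View pics/w10.png

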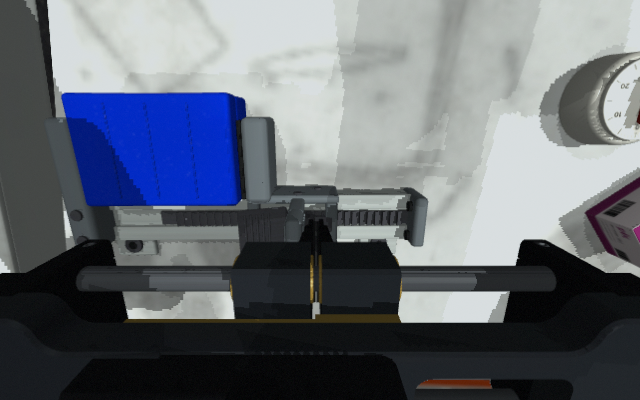

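```bash
python3 - <<'E'
from h import *
env.move_straight(C(18,155,62),v=40); st()
env.sleep(0.2)
env.move_straight(C(18,168,62),v=60); st()
env.move_straight(C(18,168,140),v=200)
env.move_straight(C(60,80,280),v=300)
T=wristT(); im=camera('wrist'); cv2.imwrite('pics/w11.png',im[:,:,::-1]); block(im,'wrist',T); zoom(im,180,60,260,190,3,'pics/w11z.png')
np.save('w11T.npy',T); st()
E
```

```text
t29.4 clamp 18.0 157.3 tip 62.11 F -0.5 10.8 0.9
t29.9 clamp 18.0 167.6 tip 61.81 F 0.5 -0.2 0.4
wrist centre [-37.8  51.2] size [102.5  71.2] ang -0.0
[[-73.5, -0.10000000149011612], [-2.200000047683716, -0.10000000149011612], [-2.200000047683716, 102.4000015258789], [-73.4000015258789, 102.4000015258789]]
t31.2 clamp 58.5 80.7 tip 276.08 F -0.2 0.3 -0.5
```

View pics/w11z.png

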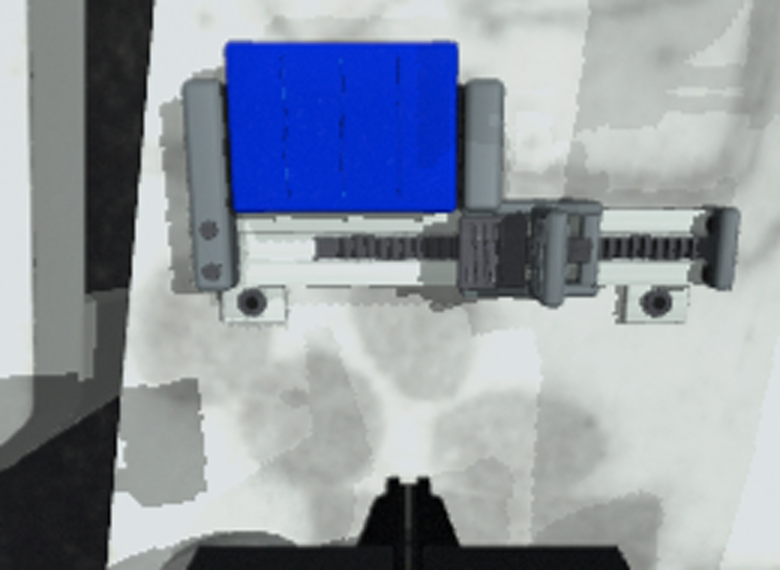

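```bash
python3 - <<'E'
from h import *
T=np.load('w11T.npy')
for n,x,z in(('armL',467,43),('armR',504,43),('fixR',224,43),('fixL',184,43)):
    d=onplane('wrist',(180+x/3,60+110/3),z,T)[:2]-O; print(n,(d@EY).round(1))
order.finish_job()
E
```

```text
armL 108.2
armR 125.3
fixR -3.5
fixL -21.9
the job is handed in; nothing more can be done
```

The block is set in the clamp and the job is handed in, at about 31 s of the 64 s allowed. The hand-in gives no verdict, so this rests on my own measurements.

**What I did:**
- **Release and jaw back:** I pressed the release plate to about 49 mm finger height at about 5 N. I then pushed the jaw back until it stopped hard (21 N, no further movement).
- **Block to rail:** I pushed the block straight in with both spread fingertips until it met the rail at about 12 N.
- **Jaw up:** I pushed the jaw up from behind the thumb rest until it resisted at about 20 N.
- **Hand clear:** I then lifted the hand about 276 mm clear.

**Last checks (final wrist view, clamp frame):**

| Check | Measured | Target |
|---|---|---|
| Block centre | x -37.8, y 51.2 mm | x -37.5, y 52.5 mm |
| Block angle to clamp | about 0 rad | below 0.06 rad |
| Sliding jaw travel | about 0.0495 m | 0.045 to 0.0545 m |

- **Release lever:** it looked let go in the picture, but I did not measure its angle.
- **Other items:** I never worked near the timer, vial or carton. I did not re-measure where they stand.

**Checks that disagreed:**
- **End stop:** the wrist picture still showed about 15 mm between the carriage and the stop's bumpers when the jaw was fully back. The hard stop and the measured jaw face at about 140 mm both say it was at the end.
- **Thumb-rest contacts:** the two contact positions gave a finger half-thickness of about 8.7 mm instead of 12 mm, leaving an offset of about 2.6 mm in my clamp y origin.
- **Top camera:** the arm partly hid the block there, so it could not confirm the block's position after the push.

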